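# Run the glass grinder at full speed

## Task

Get the glass grinder going at full speed from its control box: with the fingertips, push the speed lever from its off end past the first notch, all the way to the second stop, and only then press the round start button fully down and let it come up again. Push the lever, do not pinch it between the fingers, and leave the loose things on the table where they are.

Things in the scene. Friction and masses are not known exactly. Their poses are not given: they have to be found in the camera images.
- control: Control box, grey metal, fixed, 200 (x) x 180 (y) x 65 (z) mm. Origin at the centre of its underside; the lever is pushed along its +x. The lever's slot runs along x, 45 mm to +y of the centre; the start button is on the -y half of the top. It stands to the left or right of the table's middle, the grinder on the other side, turned by up to 0.5 rad.
- lever (a joint): Angle of the speed lever (rad): 0 = off, leaning towards the box's -x, where it starts; 0.35 = first notch, upright, where it catches; 0.70 = second stop, leaning to +x. At the grip about 5 to 6 N is needed to leave off and again to climb out of the notch; let go short of 0.54 it falls back into the notch, beyond that it snaps on to the second stop.
- lever_grip (a point): Centre of the lever's grip, a black plastic paddle 16 mm thick (along the travel), 26 mm wide (along the box's y), 34 mm long, on a steel rod 10 mm in diameter. 129 mm above the table at both ends of the travel, 135 mm upright; travels 72 mm along the box's x. It turns about a pivot 105 mm below it, inside the box.
- start_top (a point): Centre of the top face of the start button: a round grey plastic button 32 mm in diameter in a low dark round housing on top of the control box, 94 mm to the side of the lever's slot. Pressed straight down.
- start (a joint): How far the start button is pressed: 0 = up, 0.006 m = fully down. A spring returns it; fully down takes 5 N.
- grinder: Glass grinder, fixed: grey plastic housing 200 (x) x 220 (y) x 91 mm high with a white grid top, a small grinding bit up to 125 mm high and a splash guard up to 135 mm high along its +x edge. Origin at the centre of its underside. Nothing on it is operated.
- marker: Bystander, loose: marker pen 130 mm long along its x, 13 mm thick, lying on the table on the robot's side of the control box. Origin under its middle.
- jar: Bystander, loose: closed glass jar with a metal cap, 56 mm in diameter, 70 mm high, on the far side of the control box. Origin at the centre of its underside.
- tile: Bystander, loose: blue glass tile 70 (x) x 55 (y) x 6 mm lying flat on the robot's side of the grinder. Origin at the centre of its underside.

How it is judged:
By the outcome, as a careful person would: the job done as asked, in the order asked, and still so for the second after the job is handed in, with the robot touching nothing.
It also fails if it takes over 45 s, if anything falls off the work surface, if the arm or the gripper's body presses on something with over 40 N, if the wrist force passes 120 N, or if a joint passes its speed limit or range.

## Robot

A 6-joint arm with a two-finger parallel gripper is mounted at the origin on the work surface. World frame = base frame: x ahead of the robot, y to its left, z up, the work surface at z = 0. Lengths are in m, angles in rad, forces in N, time in s.
With the tool pointing down it reaches from about 0.275 to 0.75 m from the base axis. Payload 10.2 kg.
Tool frame: the origin (TCP) lies on the centre line of the jaws, within the pads' length; the fingertips stand 8 mm ahead of it and the grasp point (between the pads) lies 11 mm behind it; z points along the fingers, y is the line along which they close (so a half turn about z gives the same grasp; the last joint's range is limited). The gripper opens to 85 mm and grips with 20 to 120 N. Pads are 22 mm wide; open, the fingers measure 114 mm over their backs; the gripper's body (76 mm by 85 mm) begins 54 mm behind the grasp point. The pads swing forward as they close: fully open they stand 13 mm farther back than shut.
Start: joints at [-1.382, 0.313, 1.498, -0, 1.331, -0.223], TCP at [0.21, -0.481, 0.215] pointing down, gripper open.
Joint ranges: [-2.94, 2.94], [-0.97, 2.17], [0.19, 2.56], [-1.23, 4.37], [0.02, 3.11], [-2.88, 2.88]. Speed limits (rad/s): [2.39, 2.39, 3.01, 3.14, 3.14, 3.14].

## Interface

Orientations are given as a unit quaternion [w, x, y, z].
In Python, from plant import ctrl gives the robot as it stands. The module is installed in compiled form; this text tells all that it offers.
- The arm moves only by the tool jog_arm, never from a script. Its arguments are lists of equal length, an entry for each row: "jaw": the opening, from 0 (shut) to 1 (fully open); "travel": the shift along the tool's x, y, z in units of 50 mm (1.0 is 50 mm), a list of three; "yaw": the turn about the tool's z in units of 6 degrees (1.0 is 6 degrees). A call has 1 to 20 rows; each row is the pose to reach, as a shift and turn from the pose commanded when the call began, along the tool's axes at that moment; what a row does not reach only later rows make up. A row lasts 1/10 s, in which the tool goes at most 50 mm and 8.59 degrees, less where a joint would pass 70% of its speed; a pose out of reach is approached as far as the arm can. A call with a gripper value outside its range is refused whole. The fingers move at their own pace and stop on an object; "squeeze" is the grip in N (left out, the last holds). Time passes only in rows, so rows that repeat a pose let the fingers close. It gives the time, the measured TCP pose, the force and the opening at its end, in the units of the state.
- ctrl.get_obs(): the state, without advancing time (a new reading comes with each control period).
- ctrl.get_image(name): name is "scene" or "top" or "wrist"; returns a dict with "img" (480x640x3 uint8, red, green, blue), "mtx" (3x3 intrinsics, pixels), "dist_coeffs" ([k1, k2, p1, p2, k3] as OpenCV has them; the pictures are not rectified), "R" (3x3) and "t" (3): a world point X has camera coordinates R X + t. Camera axes: x right, y down, z forward; pixel columns grow to the right and rows downward; lengths in m; the calibration is good to about 2 mm. A picture is of the moment at which its call begins. There is no depth.
- ctrl.finish_job(): hands the job in, once; it reports no verdict.
The state is a dict: "clock": time; "qpos": joint angles; "joint_vel": joint speeds; "joint_efforts": joint torques, N m; "tcp_pos": TCP position; "ee_rot": TCP orientation; "wrist_force": force on the tool from outside, world axes, zero at the start; "torque": the same for the moment, N m; "grip_width": finger opening in m.
Only numpy, scipy, OpenCV 4.12 (cv2) and the standard library are available. Lean on these libraries where they do the work, as an engineer would, in place of code of your own. Each camera call takes 0.05 s, during which the arm holds its last target. There are 200 camera calls.

## Working session

There is one attempt and no reset: what is moved stays moved. The work goes in short steps, Python scripts to look and compute and a tool call to move; the robot and the scene stay as the last step left them, time stands still between calls to the robot, and variables do not carry over. Pictures are saved under pics/ and viewed, on a budget of 10 in all, crops included, one or two more only if the job needs it, and the job is handed in when it is done.

Besides the shell and the picture viewer there is one more tool, called after "Call:" by a JSON object that holds its "api" and its "payload". jog_arm: Moves the arm, as the interface text tells. Its arguments: {"type":"object","properties":{"jaw":{"type":"array","items":{"type":"number"}},"travel":{"type":"array","items":{"type":"array","items":{"type":"number"}}},"yaw":{"type":"array","items":{"type":"number"}},"squeeze":{"type":"number"}},"required":["jaw","travel","yaw"]}

```bash
mkdir -p pics
python3 - <<'E'
from plant import ctrl
import cv2
o=ctrl.get_obs(); print({k:o[k] for k in('clock','tcp_pos','ee_rot','wrist_force','grip_width')})
for n in('scene','top'):
    d=ctrl.get_image(n); cv2.imwrite(f'pics/{n}0.png',d['img'][:,:,::-1])
    print(n,d['mtx'].round(1).tolist(),d['dist_coeffs'],d['R'].round(3).tolist(),d['t'].round(3))
E
```

```text
{'clock': 0.0, 'tcp_pos': array([ 0.21006876, -0.48081595,  0.2145046 ]), 'ee_rot': array([-6.83695139e-04,  9.78872469e-01,  2.04470591e-01,  6.02078553e-06]), 'wrist_force': array([ 0.08250195, -0.22844955, -0.2204716 ]), 'grip_width': 0.08537263646896211}
scene [[444.6, 0.0, 317.6], [0.0, 444.6, 237.3], [0.0, 0.0, 1.0]] [-0.03686065  0.          0.          0.          0.        ] [[0.699, 0.715, -0.013], [0.449, -0.453, -0.77], [-0.556, 0.532, -0.638]] [-0.369 -0.164  1.146]
top [[484.9, 0.0, 312.6], [0.0, 484.9, 236.2], [0.0, 0.0, 1.0]] [-0.00244354  0.          0.          0.          0.        ] [[-0.015, -0.999, 0.032], [-0.995, 0.011, -0.101], [0.101, -0.034, -0.994]] [-0.016  0.577  0.938]
```

View pics/scene0.png

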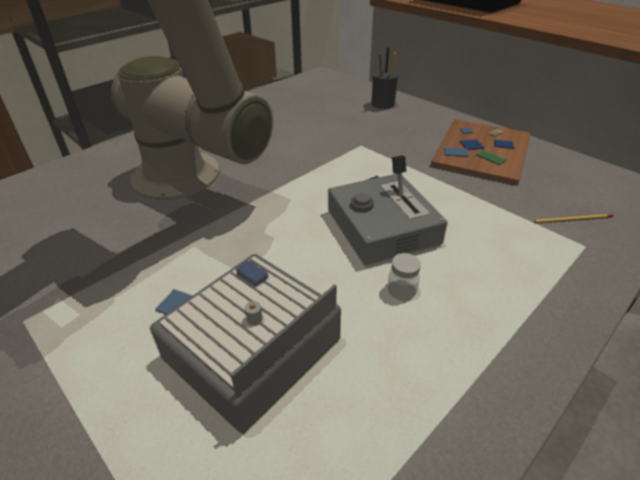

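View pics/top0.png

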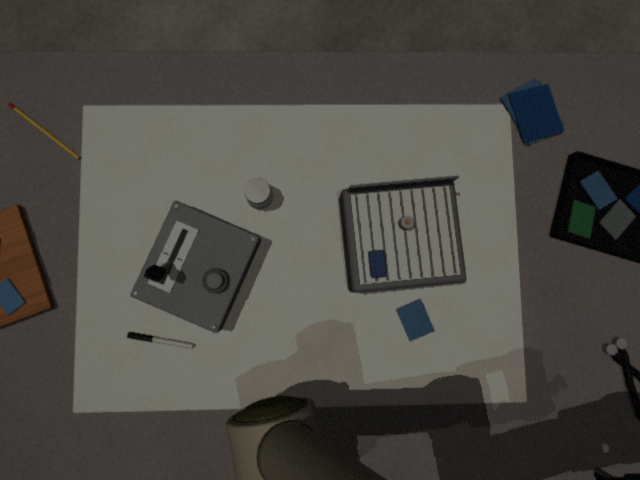

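The scene view shows the lever grip at (399,164) and the button at (362,201). In the top view the grip is at (155,272), the button at (215,280), and the box top corners at about (176,204), (258,238), (215,330) and (133,294). The marker is below the box and the jar above it on the right.

```bash
cat > h.py <<'E'
from plant import ctrl
import cv2, numpy as np
def ray(d,px):
    u=cv2.undistortPoints(np.array([[px]],float),d['mtx'],d['dist_coeffs'])[0,0]
    R=d['R']; return -R.T@d['t'], R.T@np.r_[u,1]
def onplane(d,px,z):
    c,v=ray(d,px); return c+v*(z-c[2])/v[2]
def two(d1,p1,d2,p2):
    a,u=ray(d1,p1); b,v=ray(d2,p2); 
    s=np.linalg.lstsq(np.c_[u,-v],b-a,rcond=None)[0]
    return (a+s[0]*u+b+s[1]*v)/2, np.linalg.norm(a+s[0]*u-b-s[1]*v)
def proj(d,X):
    return cv2.projectPoints(np.array(X,float).reshape(-1,3),cv2.Rodrigues(d['R'])[0],d['t'],d['mtx'],d['dist_coeffs'])[0][:,0]
E
python3 - <<'E'
from h import *
T=ctrl.get_image('top'); S=ctrl.get_image('scene')
P=np.array([onplane(T,p,.065) for p in [(176,204),(258,238),(215,330),(133,294)]])
print(P.round(3), np.linalg.norm(P-np.roll(P,-1,0),axis=1).round(3))
c=P.mean(0); ex=P[0]+P[1]-P[2]-P[3]; yaw=np.arctan2(ex[1],ex[0]); print('c',c,'yaw',yaw)
R=np.array([[np.cos(yaw),-np.sin(yaw)],[np.sin(yaw),np.cos(yaw)]])
for n,a,b in(('grip',(155,272),(399,164)),('btn',(215,280),(362,201))):
    X,e=two(T,a,S,b); print(n,X.round(4),'gap',e.round(4),'local',((X-c)[:2]@R).round(4))
print('grip z.129',onplane(T,(155,272),.129).round(4),((onplane(T,(155,272),.129)-c)[:2]@R).round(4))
for z in(.075,.08): print('btn',z,onplane(T,(215,280),z).round(4))
# crops
def crop(d,x0,y0,w,h,k): return cv2.resize(d['img'][y0:y0+h,x0:x0+w,::-1],None,fx=k,fy=k,interpolation=cv2.INTER_CUBIC)
a=crop(T,120,190,150,150,4);b=crop(S,320,145,135,150,4)[:, :]
b=cv2.resize(b,(200*2,int(600*400/540)));b=cv2.copyMakeBorder(b,0,600-b.shape[0],0,0,cv2.BORDER_CONSTANT)
im=np.hstack([cv2.resize(a,(400,400)),b[:400]]);cv2.imwrite('pics/crop.png',cv2.convertScaleAbs(im,alpha=1.7))
print('jar',onplane(T,(258,192),.07).round(3),'marker',onplane(T,(128,335),.01).round(3),onplane(T,(194,346),.01).round(3))
E
```

```text
[[0.639 0.239 0.065]
 [0.571 0.082 0.065]
 [0.399 0.163 0.065]
 [0.468 0.317 0.065]] [0.17  0.19  0.168 0.187]
c [0.51939208 0.20030606 0.065     ] yaw -0.43385789728047386
grip [0.5071 0.2581 0.129 ] gap 0.0002 local [-0.0354  0.0473]
btn [0.4926 0.1622 0.0761] gap 0.0009 local [-0.0083 -0.0458]
grip z.129 [0.5071 0.258  0.129 ] [-0.0354  0.0472]
btn 0.075 [0.4923 0.1621 0.075 ]
btn 0.08 [0.4922 0.1613 0.08  ]
jar [0.66  0.082 0.07 ] marker [0.388 0.343 0.01 ] [0.364 0.213 0.01 ]
```

View pics/crop.png

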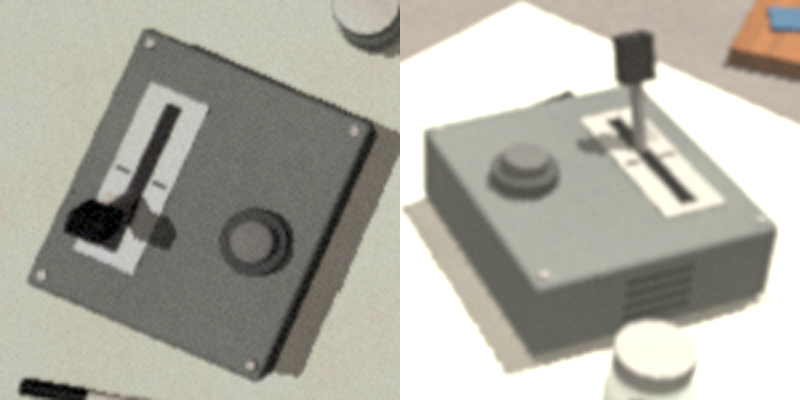

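The triangulated points match the sizes given: grip height 0.129, box 0.17 x 0.19, and 93 mm between lever and button. The box yaw is about -0.434 rad. I'll move shut fingers to behind the lever at height, with tool y along box +x.

Call:
{"api": "jog_arm", "payload": {"jaw": [0, 0, 0, 0, 0, 0, 0, 0, 0, 0, 0, 0, 0, 0, 0, 0, 0, 0, 0, 0], "travel": [[10.6, -12, 0], [10.6, -12, 0], [10.6, -12, 0], [10.6, -12, 0], [10.6, -12, 0], [10.6, -12, 0], [10.6, -12, 0], [10.6, -12, 0], [10.6, -12, 0], [10.6, -12, 0], [10.6, -12, 0], [10.6, -12, 0], [10.6, -12, 0], [10.6, -12, 0], [10.6, -12, 0], [10.6, -12, 0], [10.6, -12, 0], [10.6, -12, 0], [10.6, -12, 0], [10.6, -12, 0]], "yaw": [-6.9, -6.9, -6.9, -6.9, -6.9, -6.9, -6.9, -6.9, -6.9, -6.9, -6.9, -6.9, -6.9, -6.9, -6.9, -6.9, -6.9, -6.9, -6.9, -6.9]}}

```text
clock: 2.2
tcp_pos: [0.4557, 0.2798, 0.2155]
ee_rot: [0.0, 0.844, 0.537, 0.0]
wrist_force: [-0.2, 0.1, 1.2]
grip_width: -0.0002
```

Call:
{"api": "jog_arm", "payload": {"jaw": [0, 0, 0, 0, 0], "travel": [[0, 0, 0.6], [0, 0, 1.2], [0, 0, 1.8], [0, 0, 1.8], [0, 0, 1.8]], "yaw": [0, 0, 0, 0, 0]}}

```text
clock: 2.7
tcp_pos: [0.4561, 0.2804, 0.1262]
ee_rot: [0.0, 0.844, 0.537, 0.0]
wrist_force: [-0.1, 0.3, 0.4]
grip_width: 0.0002
```

Run:
```python
from h import *
o=ctrl.get_obs(); print(o['tcp_pos'],o['wrist_force'])
S=ctrl.get_image('scene');W=ctrl.get_image('wrist')
a=cv2.resize(S['img'][110:260,310:450,::-1],(420,450),interpolation=cv2.INTER_CUBIC)
b=cv2.resize(W['img'][:,:,::-1],(380,285));b=cv2.copyMakeBorder(b,0,165,0,0,cv2.BORDER_CONSTANT)
cv2.imwrite('pics/pre.png',cv2.convertScaleAbs(np.hstack([a,b]),alpha=1.7))
```

```text
[0.4560863  0.28039254 0.12622296] [-0.12755148  0.28085427  0.4156794 ]
```

View pics/pre.png

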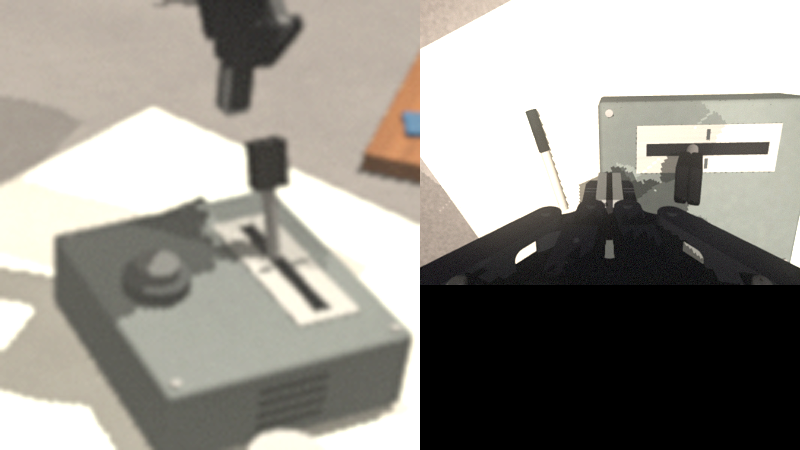

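The fingers are shut, behind the paddle and in line with the slot; in the wrist part of the composite the tip is at (615,190) and the paddle at (688,175). I'll raise 6 mm for linkage clearance, then push.

Call:
{"api": "jog_arm", "payload": {"jaw": [0, 0, 0, 0, 0, 0, 0, 0, 0, 0, 0, 0], "travel": [[0, 0, -0.12], [0, 0.1, -0.12], [0, 0.2, -0.12], [0, 0.3, -0.12], [0, 0.4, -0.12], [0, 0.5, -0.12], [0, 0.6, -0.12], [0, 0.7, -0.12], [0, 0.8, -0.12], [0, 0.9, -0.12], [0, 1.0, -0.12], [0, 1.0, -0.12]], "yaw": [0, 0, 0, 0, 0, 0, 0, 0, 0, 0, 0, 0]}}

```text
clock: 4.0
tcp_pos: [0.5016, 0.2594, 0.1311]
ee_rot: [0.0, 0.844, 0.537, 0.0]
wrist_force: [0.8, -0.1, 0.2]
grip_width: 0.0002
```

```bash
cat > st.py <<'E'
from h import *
import sys
o=ctrl.get_obs(); p=o['tcp_pos']; y=-.434; R=np.array([[np.cos(y),-np.sin(y)],[np.sin(y),np.cos(y)]])
print(p.round(4),'local',((p[:2]-[.5194,.2003])@R).round(4),'F local',(o['wrist_force'][:2]@R).round(1),o['wrist_force'][2].round(1),o['clock'])
S=ctrl.get_image('scene');T=ctrl.get_image('top')
a=cv2.resize(S['img'][110:260,310:450,::-1],(420,450),interpolation=cv2.INTER_CUBIC)
b=cv2.resize(T['img'][190:340,120:246,::-1],(378,450),interpolation=cv2.INTER_CUBIC)
cv2.imwrite(f'pics/{sys.argv[1]}.png',cv2.convertScaleAbs(np.hstack([a,b]),alpha=1.7))
E
python3 st.py push1
```

```text
[0.5016 0.2594 0.1311] local [-0.041   0.0461] F local [0.8 0.3] 0.2 4.0
```

View pics/push1.png

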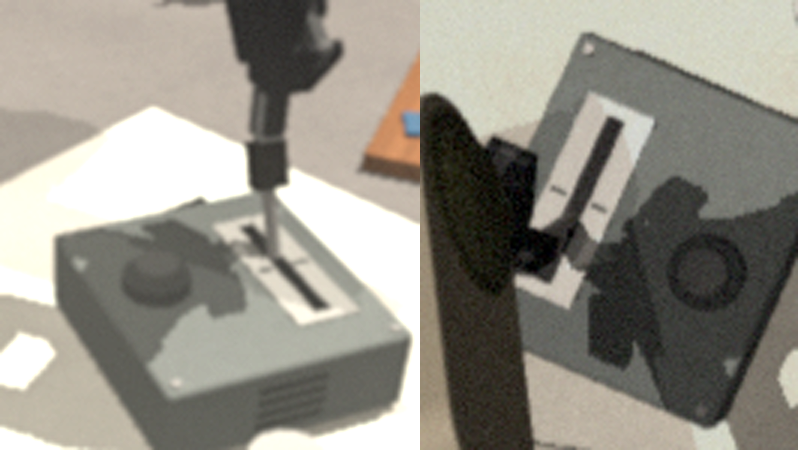

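Run:
```python
from h import *
S=ctrl.get_image('scene');T=ctrl.get_image('top');W=ctrl.get_image('wrist')
p=ctrl.get_obs()['tcp_pos']
for n,d,x0,y0 in(('S',S,310,110),('T',T,120,190)):
    q=proj(d,[p,p-[0,0,.008],p+[0,0,.011],[.5071,.2581,.129],p+[0,0,.065]]); print(n,((q-[x0,y0])*3+([420,0] if n=='T' else [0,0])).round(0).tolist())
print(proj(W,[p,p-[0,0,.008],[.5071,.2581,.129]]).round(0).tolist())
a=cv2.resize(S['img'][120:220,370:450,::-1],(400,500),interpolation=cv2.INTER_CUBIC)
b=cv2.resize(W['img'][100:480,160:480,::-1],(400,475));b=cv2.copyMakeBorder(b,0,25,0,0,cv2.BORDER_CONSTANT)
cv2.imwrite('pics/chk.png',cv2.convertScaleAbs(np.hstack([a,b]),alpha=2))
```

```text
S [[261.0, 155.0], [260.0, 165.0], [263.0, 141.0], [267.0, 162.0], [271.0, 69.0]]
T [[521.0, 257.0], [525.0, 257.0], [515.0, 256.0], [525.0, 246.0], [485.0, 254.0]]
[[317.0, 297.0], [317.0, 290.0], [332.0, 293.0]]
```

View pics/chk.png

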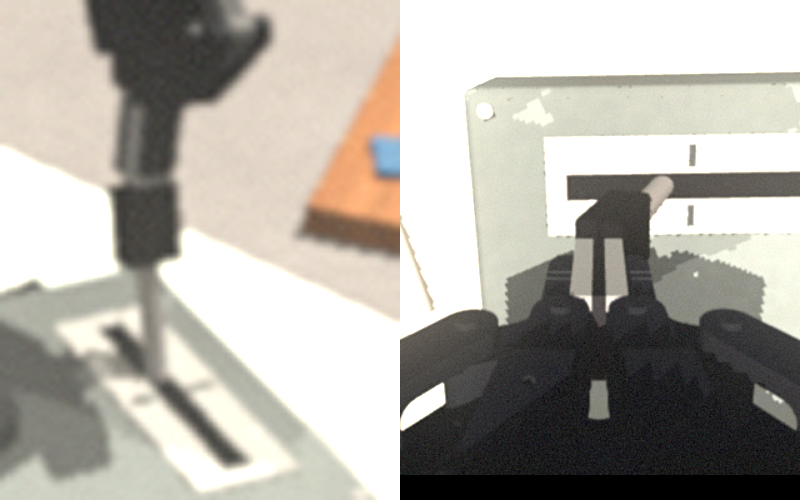

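The pads appear to overlap the grip centre in the wrist view, yet the lever hasn't moved: its rod is still 12 mm short of the tick and there is no force. I'll project the lever for several angles and check all three views before pushing on.

Run:
```python
from h import *
V={n:ctrl.get_image(n) for n in('scene','top','wrist')}
y=-.434; ex=np.array([np.cos(y),np.sin(y)]); ey=np.array([-ex[1],ex[0]]); c=np.array([.5194,.2003])
def W(x,yy,z): return np.r_[c+x*ex+yy*ey,z]
for th in(0,.1,.2,.35):
    a=th-.35; X=[W((L)*np.sin(a),.046,.0304+L*np.cos(a)) for L in(.088,.105,.122)]+[W(.0346*np.tan(a),.046,.065)]
    print(th,{n:proj(d,X).round(0).astype(int).tolist() for n,d in V.items()})
p=ctrl.get_obs()['tcp_pos']; print({n:proj(d,[p+[0,0,h] for h in(-.008,.011,.03)]).round(0).astype(int).tolist() for n,d in V.items()})
print('wrist cam pos',(-V['wrist']['R'].T@V['wrist']['t']).round(3), 'scene',(-V['scene']['R'].T@V['scene']['t']).round(3))
im=V['wrist']['img'][200:400,220:420,::-1]
a=cv2.resize(im,(600,600),interpolation=cv2.INTER_CUBIC); cv2.imwrite('pics/w2.png',cv2.convertScaleAbs(a,alpha=3.5,beta=10))
```

```text
0 {'scene': [[399, 172], [398, 164], [398, 156], [400, 196]], 'top': [[159, 270], [155, 273], [151, 275], [171, 262]], 'wrist': [[343, 282], [331, 296], [317, 313], [369, 250]]}
0.1 {'scene': [[401, 173], [401, 165], [401, 157], [401, 196]], 'top': [[161, 265], [157, 267], [154, 269], [172, 260]], 'wrist': [[362, 284], [356, 299], [349, 317], [376, 250]]}
0.2 {'scene': [[403, 174], [403, 166], [403, 159], [402, 197]], 'top': [[163, 261], [160, 262], [156, 263], [172, 259]], 'wrist': [[382, 285], [382, 301], [382, 320], [383, 250]]}
0.35 {'scene': [[406, 177], [407, 170], [408, 162], [403, 199]], 'top': [[166, 254], [163, 254], [161, 253], [174, 256]], 'wrist': [[413, 286], [422, 302], [434, 321], [392, 250]]}
{'scene': [[397, 165], [398, 157], [399, 149]], 'top': [[155, 276], [152, 275], [148, 275]], 'wrist': [[317, 290], [317, 309], [317, 333]]}
wrist cam pos [0.53  0.321 0.288] scene [ 0.969 -0.421  0.601]
```

View pics/w2.png

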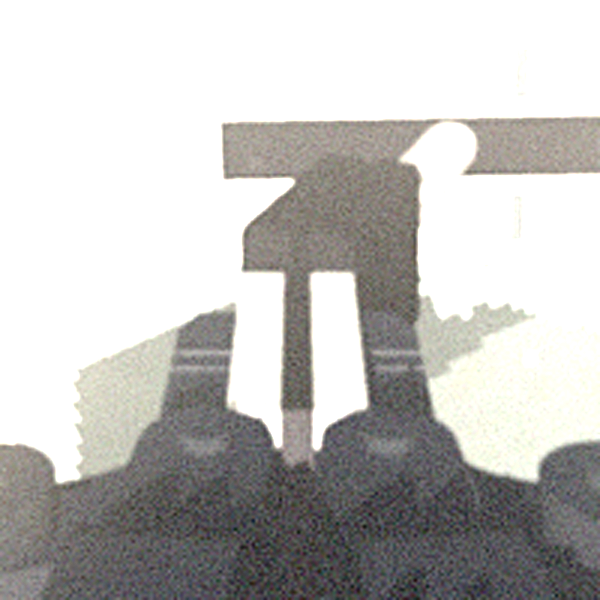

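In both scene pictures the fingertip shows about 9 px higher than its projection (146 against 156, and 156 against 165). So the tips are really about 20 mm higher than assumed and passed just over the paddle, which explains the zero force. I'll back off, go lower, and measure the fingertip there.

Call:
{"api": "jog_arm", "payload": {"jaw": [0, 0, 0, 0, 0, 0, 0, 0], "travel": [[0, -0.3, 0], [0, -0.6, 0], [0, -0.9, 0], [0, -1.1, 0], [0, -1.1, 0], [0, -1.1, 0.2], [0, -1.1, 0.4], [0, -1.1, 0.4]], "yaw": [0, 0, 0, 0, 0, 0, 0, 0]}}

```text
clock: 5.2
tcp_pos: [0.4505, 0.2824, 0.1091]
ee_rot: [-0.0, 0.844, 0.537, -0.002]
wrist_force: [-0.1, -0.2, -0.2]
grip_width: -0.0003
```

Run:
```python
from h import *
o=ctrl.get_obs(); p=o['tcp_pos']; print(p,o['wrist_force'].round(1))
V={n:ctrl.get_image(n) for n in('scene','top','wrist')}
for h in(-.008,.012,.03): print(h,{n:proj(V[n],[p+[0,0,h]]).round(1).tolist() for n in('scene','top','wrist')})
S=V['scene']['img'][110:210,350:430,::-1];T=V['top']['img'][220:320,100:180,::-1]
im=np.hstack([cv2.resize(S,(400,500),interpolation=cv2.INTER_CUBIC),cv2.resize(T,(400,500),interpolation=cv2.INTER_CUBIC)])
cv2.imwrite('pics/low.png',cv2.convertScaleAbs(im,alpha=2.2,beta=15))
# scale check of wrist pose: button and lever tick
print('wrist pred btn',proj(V['wrist'],[[.4926,.1622,.076],[.468,.317,.065],[.399,.163,.065],[.639,.239,.065]]).round(0).tolist())
cv2.imwrite('pics/wfull.png',cv2.convertScaleAbs(V['wrist']['img'][:,:,::-1],alpha=1.5))
```

```text
[0.45054169 0.28237029 0.10907194] [-0.1 -0.2 -0.2]
-0.008 {'scene': [[383.9, 161.9]], 'top': [[145.3, 304.1]], 'wrist': [[315.8, 289.7]]}
0.012 {'scene': [[384.7, 153.8]], 'top': [[141.8, 304.5]], 'wrist': [[315.5, 309.7]]}
0.03 {'scene': [[385.4, 146.4]], 'top': [[138.4, 304.9]], 'wrist': [[315.1, 332.3]]}
wrist pred btn [[480.0, 428.0], [319.0, 188.0], [323.0, 470.0], [712.0, 183.0]]
```

View pics/low.png

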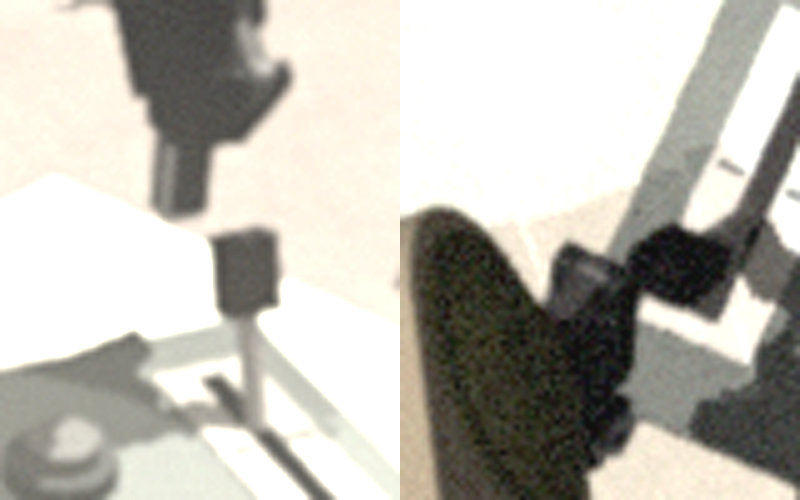

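The fingertip in the scene part is at (178,215), full frame (386,153), which puts the tip at about z = 0.122, some 13 mm above the reported TCP. That is the right height for the paddle now. I'll lower 4 mm more and push slowly.

Call:
{"api": "jog_arm", "payload": {"jaw": [0, 0, 0, 0, 0, 0, 0, 0, 0, 0, 0, 0], "travel": [[0, 0, 0.08], [0, 0.15, 0.08], [0, 0.3, 0.08], [0, 0.45, 0.08], [0, 0.55, 0.08], [0, 0.65, 0.08], [0, 0.7, 0.08], [0, 0.75, 0.08], [0, 0.8, 0.08], [0, 0.85, 0.08], [0, 0.9, 0.08], [0, 0.9, 0.08]], "yaw": [0, 0, 0, 0, 0, 0, 0, 0, 0, 0, 0, 0]}}

```text
clock: 6.55
tcp_pos: [0.4916, 0.2644, 0.1074]
ee_rot: [-0.0, 0.843, 0.537, -0.0]
wrist_force: [-3.2, 2.6, 2.8]
grip_width: -0.0002
```

```bash
python3 st.py push2
python3 - <<'E'
from h import *
d=ctrl.get_image('scene'); g=cv2.GaussianBlur(d['img'],(3,3),0).max(2)[150:185,385:430]
# dark paddle pixels
m=(g<g.min()+14).astype(np.uint8); n,l,s,c=cv2.connectedComponentsWithStats(m)
print([(s[i,4],(c[i]+[385,150]).round(1).tolist(),(s[i,:4]+[385,150,0,0]).tolist()) for i in range(1,n) if s[i,4]>15], g.min())
E
```

```text
[0.4916 0.2644 0.1074] local [-0.0522  0.0464] F local [-4.   1.1] 2.8 6.55
[(np.int32(227), [399.9, 162.2], [394, 150, 13, 24])] 34
```

Contact: -4 N along the box's x. I'll keep pushing in small steps.

Call:
{"api": "jog_arm", "payload": {"jaw": [0, 0, 0, 0, 0, 0, 0, 0], "travel": [[0, 0.1, 0], [0, 0.2, 0], [0, 0.3, 0], [0, 0.4, 0], [0, 0.5, 0], [0, 0.6, 0], [0, 0.6, 0], [0, 0.6, 0]], "yaw": [0, 0, 0, 0, 0, 0, 0, 0]}}

```text
clock: 7.5
tcp_pos: [0.5191, 0.2512, 0.107]
ee_rot: [-0.0, 0.843, 0.537, -0.0]
wrist_force: [0.6, 0.9, 0.1]
grip_width: -0.0002
```

```bash
python3 st.py push3
```

```text
[0.5191 0.2512 0.107 ] local [-0.0216  0.0461] F local [0.1 1. ] 0.1 7.5
```

View pics/push3.png

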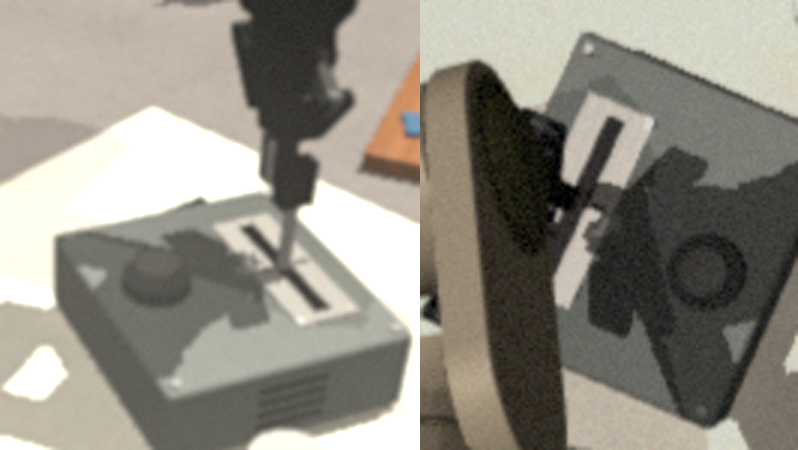

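The lever is now upright in the first notch: the grip at (293,178) is full frame (408,169), against a predicted (407,170). Now to the second stop.

Call:
{"api": "jog_arm", "payload": {"jaw": [0, 0, 0, 0, 0, 0, 0, 0], "travel": [[0, 0.1, 0], [0, 0.2, 0], [0, 0.3, 0], [0, 0.4, 0], [0, 0.5, 0], [0, 0.6, 0], [0, 0.6, 0], [0, 0.6, 0]], "yaw": [0, 0, 0, 0, 0, 0, 0, 0]}}

```text
clock: 8.4
tcp_pos: [0.5464, 0.2384, 0.1071]
ee_rot: [0.0, 0.843, 0.537, 0.0]
wrist_force: [-0.5, -0.1, -0.6]
grip_width: -0.0
```

```bash
python3 st.py push4;  python3 - <<'E'
from h import *
y=-.434; ex=np.array([np.cos(y),np.sin(y)]); ey=np.array([-ex[1],ex[0]]); c=np.array([.5194,.2003])
V={n:ctrl.get_image(n) for n in('scene','top')}
for th in(.35,.54,.7):
    a=th-.35; print(th,{n:((proj(d,[np.r_[c+.105*np.sin(a)*ex+.046*ey,.0304+.105*np.cos(a)]])[0]-([310,110] if n=='scene' else [120,190]))*3+([0,0] if n=='scene' else [420,0])).round(0) for n,d in V.items()})
E
```

```text
[0.5464 0.2384 0.1071] local [0.0085 0.046 ] F local [-0.4 -0.3] -0.6 8.4
0.35 {'scene': array([291., 179.]), 'top': array([550., 191.])}
0.54 {'scene': array([305., 196.]), 'top': array([566., 160.])}
0.7 {'scene': array([316., 215.]), 'top': array([580., 136.])}
```

View pics/push4.png

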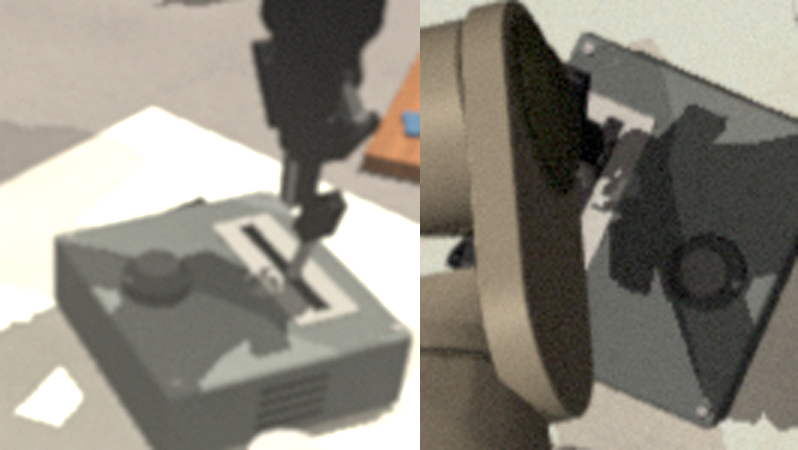

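The grip is at (321,214), against a predicted (316,215) for 0.70 and (305,196) for 0.54, so the lever is at the second stop with no residual force. I'll back off, lift and go over the button.

Call:
{"api": "jog_arm", "payload": {"jaw": [0, 0, 0, 0, 0, 0, 0, 0, 0, 0, 0, 0, 0, 0, 0], "travel": [[0, -0.2, 0], [0, -0.4, 0], [0, -0.4, -0.4], [0, -0.4, -0.9], [0, -0.4, -1.3], [0, -0.4, -1.3], [-0.5, -0.34, -1.3], [-1.0, -0.34, -1.3], [-1.5, -0.34, -1.3], [-1.84, -0.34, -1.3], [-1.84, -0.34, -1.3], [-1.84, -0.34, -0.8], [-1.84, -0.34, -0.3], [-1.84, -0.34, 0.4], [-1.84, -0.34, 0.4]], "yaw": [0, 0, 0, 0, 0, 0, 0, 0, 0, 0, 0, 0, 0, 0, 0]}}

```text
clock: 10.1
tcp_pos: [0.4893, 0.1629, 0.0831]
ee_rot: [-0.002, 0.843, 0.537, -0.004]
wrist_force: [-0.8, 0.2, 0.2]
grip_width: 0.0002
```

```bash
python3 st.py btn1
```

```text
[0.4893 0.1629 0.0831] local [-0.0116 -0.0466] F local [-0.8 -0.2] 0.2 10.1
```

View pics/btn1.png

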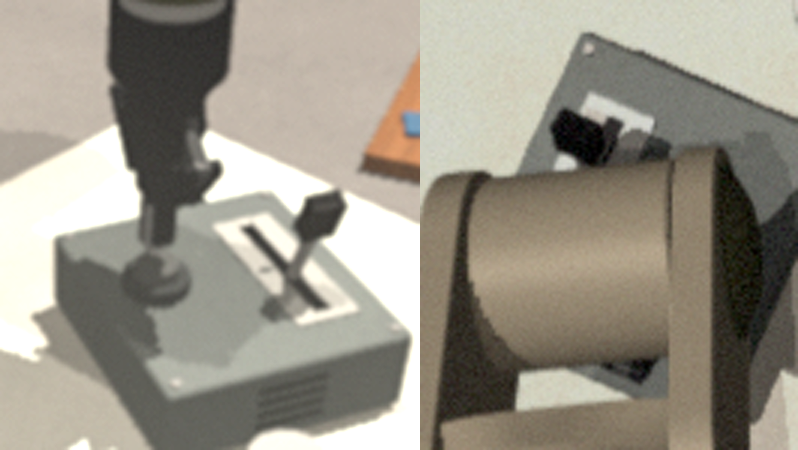

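The tip is centred just above the button, around (155,245), and the lever stays at the second stop with nothing touching it. I'll descend gently.

Call:
{"api": "jog_arm", "payload": {"jaw": [0, 0, 0, 0, 0, 0, 0, 0], "travel": [[0, 0.06, 0.1], [0, 0.06, 0.2], [0, 0.06, 0.26], [0, 0.06, 0.32], [0, 0.06, 0.36], [0, 0.06, 0.4], [0, 0.06, 0.4], [0, 0.06, 0.4]], "yaw": [0, 0, 0, 0, 0, 0, 0, 0]}}

```text
clock: 11.0
tcp_pos: [0.4948, 0.1611, 0.0673]
ee_rot: [0.0, 0.843, 0.537, 0.0]
wrist_force: [-0.8, -0.1, 3.2]
grip_width: 0.0003
```

Contact at 3.2 N. On in 1 mm steps.

Call:
{"api": "jog_arm", "payload": {"jaw": [0, 0, 0, 0, 0], "travel": [[0, 0, 0.02], [0, 0, 0.04], [0, 0, 0.06], [0, 0, 0.06], [0, 0, 0.06]], "yaw": [0, 0, 0, 0, 0]}}

```text
clock: 11.5
tcp_pos: [0.4949, 0.1611, 0.0648]
ee_rot: [0.0, 0.843, 0.537, 0.0]
wrist_force: [-3.4, -0.3, 10.8]
grip_width: -0.0001
```

Call:
{"api": "jog_arm", "payload": {"jaw": [0, 0, 0, 0], "travel": [[0, 0, 0.02], [0, 0, 0.03], [0, 0, 0.03], [0, 0, 0.03]], "yaw": [0, 0, 0, 0]}}

```text
clock: 11.9
tcp_pos: [0.495, 0.1611, 0.0645]
ee_rot: [0.0, 0.843, 0.537, 0.0]
wrist_force: [-9.3, -1.6, 23.1]
grip_width: -0.0001
```

The force went from 10.8 to 23.1 N over 0.3 mm, so the button is firmly on its stop. Releasing straight up.

Call:
{"api": "jog_arm", "payload": {"jaw": [0, 0, 0, 0, 0, 0, 0, 0, 0], "travel": [[0, 0, -0.1], [0, 0, -0.3], [0, 0, -0.7], [0, 0, -1.4], [0, 0, -2.2], [-0.6, -0.6, -2.2], [-1.2, -1.2, -2.2], [-1.2, -1.2, -2.2], [-1.2, -1.2, -2.2]], "yaw": [0, 0, 0, 0, 0, 0, 0, 0, 0]}}

```text
clock: 12.8
tcp_pos: [0.415, 0.132, 0.173]
ee_rot: [0.0, 0.844, 0.537, 0.0]
wrist_force: [0.1, -0.2, 1.0]
grip_width: -0.0
```

```bash
python3 st.py final
python3 - <<'E'
from h import *
o=cv2.imread('pics/scene0.png'); n=ctrl.get_image('scene')['img'][:,:,::-1]
t0=cv2.imread('pics/top0.png'); t=ctrl.get_image('top')['img'][:,:,::-1]
for nm,a,b,r in(('jar',o,n,(250,300,385,425)),('tile',t0,t,(295,345,390,440)),('jarT',t0,t,(170,215,240,275)),('btnS',o,n,(188,215,345,380))):
    d=cv2.absdiff(a,b)[r[0]:r[1],r[2]:r[3]]; print(nm,d.mean().round(1),np.percentile(d,95))
E
```

```text
[0.415 0.132 0.173] local [-0.0661 -0.1059] F local [ 0.2 -0.1] 1.0 12.8
jar 0.6 2.0
tile 4.7 8.0
jarT 5.1 9.0
btnS 8.1 14.0
```

View pics/final.png

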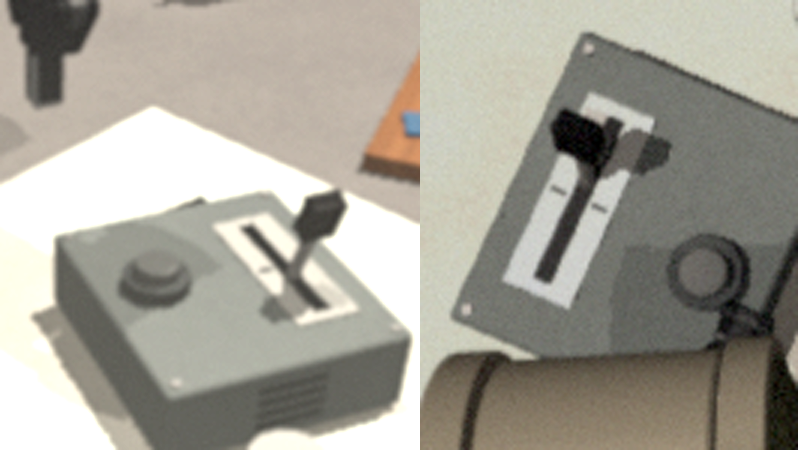

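The lever stands at the second stop, with the grip at (320,214) in the scene part and (580,133) in the top part (predicted (580,136)). The button is up at (160,265), and the arm is clear of everything. Handing in.

```bash
python3 -c "
from plant import ctrl
print(ctrl.finish_job())"
```

```text
the job is handed in; nothing more can be done
None
```

The job is done and handed in at about 13 s of robot time. I pushed the lever with the shut fingertips from off, through the first notch, to the second stop. Only then did I press the start button and let it come up.

**Last checks**
- **Lever:** in the last picture the grip is within 1–2 px of its predicted place at 0.70 rad in both the scene and top views. It stayed there after the fingers left it.
- **Button:** the force rose from 10.8 to 23.1 N over the last 0.3 mm, so it was on its stop (fully down takes 5 N). In the last picture it looks up again.
- **Arm:** it stands clear, with only about 1 N left on the wrist.
- **Loose things:** the jar and tile areas showed almost no change between the first and last pictures. I did not compare the marker after the moves; the arm hid part of that area in the top view, and the tool only passed well above it.

**What went wrong:** the first push went just over the paddle without moving it, because the shut fingertips stood about 21 mm higher in the scene picture than the text and the wrist view said. I did not find out why those two disagreed. I backed off, went lower by what the scene picture showed, and pushed again.

I viewed 12 pictures, two over the budget.

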